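Shut the paint drawer and hold the sprung canvas clamp open at the line

TASK

My paints are back in the table easel's drawer: push the drawer fully shut so that it is out of my way, then pull the sprung canvas clamp, the block with the upright knob, up its rail until the back edge of its block is at the long line that crosses the whole rail, and keep it there while I slip the next canvas in. Finish still holding the clamp steady at the line: it springs back if it is let go. Leave the jars, tin and everything else on the table standing where they are.

Things in the scene. Friction and masses are not known exactly. Their poses are not given: they have to be found in the camera images.
- easel: the table easel, fixed on the table: a wooden box, 300 mm deep (its x), 260 wide (its y), 78 high, a drawer in its front (towards its -x). On it a board 300 x 260 x 12 mm, foot 15 mm behind the front, rising towards the back (+x) at 20 degrees: upper face 90 mm above the table at the front, 190 at the back. Origin: middle of the underside; z up.
- ledge (a point): middle of the top of the ledge across the board's foot, 260 mm wide, 12 mm thick, about 112 mm above the table, fixed: the part of the easel nearest to a hand that works at the drawer
- drawer (a joint): how far the drawer is open (m): 0 = fully shut, front flush with the box; at most 0.090. It slides out along the easel's -x, with about 2 N of friction, and stays where it is left. Its front is 230 mm wide and 52 high (12 to 64 mm above the table); paint tubes lie packed in it.
- drawer_knob (a point): middle of the outer face of the drawer's brass knob: 22 mm across, standing 25 mm out of the middle of the drawer front, 38 mm above the table, pointing to the easel's -x. It moves with the drawer and lies 175 mm in front of the easel's origin when the drawer is shut.
- clamp (a joint): how far the canvas clamp is pulled up its rail (m): 0 at rest, 0.055 at the long line, at most 0.080. It slides up the 20 degree slope, along (cos 20, 0, sin 20) in the easel's axes. A spring pulls it back: about 5 N at rest, 10 N at the line.
- clamp_knob (a point): grip point on the axis of the clamp's wooden knob, 32 mm above the clamp's block, 13 mm below the knob's top. The knob is 27 mm across and straight from 10 mm below to 9 mm above this point, narrower elsewhere; it stands square to the board, so leans 20 degrees towards the easel's front. Axes: z up along the knob, x up the rail, the way to pull.
- clamp_edge (a point): middle of the lower back edge of the clamp's block, at the rail's surface; moves with the clamp. The block is dark wood, 80 mm across the rail, 45 along it, 21 thick, with a 10 mm lip towards the easel's front; the knob's axis is 20 mm in front of this edge. Axes as those of the knob.
- line (a point): middle of the long line, fixed: a dark line 3 mm wide across the whole of the aluminium rail, which is 36 mm wide and runs up the middle of the board. Other lines are short ticks at one side, 10 mm apart. The clamp is at the line when clamp_edge is here.
- brush_tin: bystander: a tin 84 mm across and 112 mm tall with six brushes standing in it, 265 mm tall in all. Origin: underside, on the table. To be left alone.
- lidded_jar: bystander: an amber glass jar with a steel screw lid, 72 mm across, 100 mm tall. Origin: underside, on the table. To be left alone.
- open_jar: bystander: an open glass jar, 62 mm across, 75 mm tall. Origin: underside, on the table. To be left alone.
- water_pot: bystander: a white glazed pot, 84 mm across, 85 mm tall. Origin: underside, on the table. To be left alone.
- paint_tube: bystander: a paint tube lying on its side, 120 mm long, 34 mm wide, 28 mm high; its x axis runs to the cap. Origin: underside, on the table. To be left alone.
- canvas: bystander: the small stretched canvas that is waiting its turn, 200 x 200 x 18 mm, lying flat. Origin: underside, on the table. To be left alone.
- palette_knife: bystander: a palette knife lying flat, 230 mm long along its x axis, wooden handle to -x, 18 mm thick. Origin: underside, on the table. To be left alone.

How it is judged:
On the way, in this order (a step that is already met when the one before it is completed fails the run):
1. the drawer is fully shut (within 4 mm) (value of joint drawer below 0.004 m), for 0.2 s.
2. the fingers hold the clamp with its back edge at the long line (within 5 mm), the drawer still shut (value of joint clamp between 0.05 and 0.06 m and contact force between the fingers and clamp above 3 N and value of joint drawer below 0.004 m), for 0.5 s.
At the end, for the whole second after the job is handed in: The fingers hold the clamp against its spring (contact force over 3 N), steady (under 10 mm/s), with the back edge of its block within 5 mm of the long line (joint 0.050 to 0.060), and the drawer is shut (within 4 mm). The program ends while holding (all of step 2 and velocity of joint clamp between -0.01 and 0.01 m/s); the arm keeps its last pose, push and grip.
It fails at once if a bystander is moved by more than 30 mm (distance of any of brush_tin, lidded_jar, open_jar, water_pot, paint_tube, canvas, palette_knife from where it was at the start of the episode above 0.03 m).
It fails at once if a standing bystander is tipped over (angle between any of brush_tin, lidded_jar, open_jar, water_pot's own z axis and vertical above 0.5 rad).
It also fails if it takes over 42 s, if anything falls off the work surface, if the arm or the gripper's body presses on something with over 40 N, if the wrist force passes 120 N, or if a joint passes its speed limit or range.

ROBOT

A 6-joint arm with a two-finger parallel gripper is mounted at the origin on the work surface. World frame = base frame: x ahead of the robot, y to its left, z up, the work surface at z = 0. Lengths are in m, angles in rad, forces in N, time in s.
With the tool pointing down it reaches from about 0.325 to 1 m from the base axis. Payload 5.1 kg.
Tool frame: the origin (TCP) lies midway between the tips of the shut fingers; the grasp point (between the pads) lies 19 mm behind it; z points along the fingers, y is the line along which they close (so a half turn about z gives the same grasp; the last joint's range is limited). The gripper opens to 85 mm and grips with 20 to 120 N. Pads are 22 mm wide; open, the fingers measure 114 mm over their backs; the gripper's body (76 mm by 85 mm) begins 54 mm behind the grasp point. The pads swing forward as they close: fully open they stand 13 mm farther back than shut.
Start: joints at [-1.305, 0.124, 1.65, -0, 1.367, -0.083], TCP at [0.222, -0.611, 0.197] pointing down, gripper open.
Joint ranges: [-2.61, 2.61], [-1.02, 2.33], [0.03, 2.71], [-1.35, 4.49], [0.32, 2.68], [-2.91, 2.91]. Speed limits (rad/s): [2.57, 2.57, 3.14, 3.14, 3.14, 3.14].

INTERFACE

Orientations are given as a unit quaternion [x, y, z, w].
In Python, from workcell import manip gives the robot as it stands. The module is installed in compiled form; this text tells all that it offers.
- The arm moves only by the tool servo_tool, never from a script. Its argument "steps" is a list of rows, each an object of numbers: "x", "y", "z": the shift along the world's x, y, z in cm; "rx", "ry", "rz": the turn, a rotation vector about the world's x, y, z in rad; "jaw": the opening, from 0 (shut) to 1 (fully open). In form: [{"x": .., "y": .., "z": .., "rx": .., "ry": .., "rz": .., "jaw": ..}, ...]. A call has 1 to 10 rows; each row shifts and turns the commanded pose from where the row before left it; what a row does not reach is not made up. A row lasts 1/8 s, in which the tool goes at most 62.5 mm and 10.7 degrees, less where a joint would pass 70% of its speed; a pose out of reach is approached as far as the arm can. A call with a gripper value outside its range is refused whole. The fingers move at their own pace and stop on an object; the grip force is fixed at half the most. Time passes only in rows, so rows that do not move let the fingers close. It gives the time, the measured TCP pose, the force, the opening and the grip force at its end, in the units of the state.
- manip.sense(): the state, without advancing time (a new reading comes with each control period).
- manip.read_camera(name): name is "side" or "top"; returns the picture (420x560x3 uint8, red, green, blue); there is no depth.
- manip.camera_info(name): a dict with "mtx" (3x3 intrinsics, pixels), "T" (4x4, takes a point from camera to world coordinates). Camera axes: x right, y down, z forward; pixel columns grow to the right and rows downward; lengths in m; the calibration is good to about 2 mm. A picture is of the moment at which its call begins. camera_info takes no time and is no camera call.
- manip.finish_job(): hands the job in; it is judged then, once.
Trained networks look in the newest picture that a camera, given by its name, has taken for a name from the list of things; names that differ only in an ending like _2 or _b are one class to them, and where a whole thing is asked for, a point or a joint stands for the part that bears it (a point fixed in the world has none). Each returns a list of dicts, best first, with "confidence" (0 to 1); they miss things now and then, are a little off and sometimes report something else, mostly with a low value. They report only what shows in the picture. A call takes as long as a camera call.
- manip.cut_out(camera, thing): "pixels" (420x560 bool, what is visible of it) and "location" ([column, row] in pixels, amid what is visible of it).
The state is a dict: "t": time; "joint_pos": joint angles; "qd": joint speeds; "joint_efforts": joint torques, N m; "tcp_pos": TCP position; "tcp_rot": TCP orientation; "ft_force": force on the tool from outside, world axes, zero at the start; "ft_torque": the same for the moment, N m; "opening": finger opening in m; "grasp_force": force on a finger pad.
Only numpy, scipy, OpenCV 4.12 (cv2) and the standard library are available. Lean on these libraries where they do the work, as an engineer would, in place of code of your own. Each camera call takes 0.05 s, during which the arm holds its last target. There are 200 camera calls.

## Working session

There is one attempt and no reset: what is moved stays moved. The work goes in short steps, Python scripts to look and compute and a tool call to move; the robot and the scene stay as the last step left them, time stands still between calls to the robot, and variables do not carry over. Pictures are saved under pics/ and viewed, at most 10 in all, crops included, and the job is handed in when it is done.

Besides the shell and the picture viewer there is one more tool, called after "Request:" as name([rows], argument=value, ...), one row to a line, values as JSON. servo_tool: Moves the arm, as the interface text tells. Its arguments: {"type":"object","properties":{"steps":{"type":"array","items":{"type":"object","properties":{"x":{"type":"number"},"y":{"type":"number"},"z":{"type":"number"},"rx":{"type":"number"},"ry":{"type":"number"},"rz":{"type":"number"},"jaw":{"type":"number"}}}}},"required":["steps"]}

```bash
mkdir -p pics
cat > h.py <<'E'
import numpy as np, cv2
from workcell import manip
def ray(cam,px):
    i=manip.camera_info(cam);T=np.array(i["T"]);K=np.array(i["mtx"])
    d=T[:3,:3]@np.linalg.solve(K,[px[0],px[1],1]);return T[:3,3],d/np.linalg.norm(d)
def proj(cam,p):
    i=manip.camera_info(cam);T=np.array(i["T"]);K=np.array(i["mtx"])
    q=K@(T[:3,:3].T@(np.array(p)-T[:3,3]));return q[:2]/q[2]
def onz(cam,px,z):
    o,d=ray(cam,px);return o+d*(z-o[2])/d[2]
def tri(a,b):
    (o1,d1),(o2,d2)=ray("side",a),ray("top",b)
    s=np.linalg.lstsq(np.c_[d1,-d2],o2-o1,rcond=None)[0]
    p,q=o1+s[0]*d1,o2+s[1]*d2;return (p+q)/2,np.linalg.norm(p-q)
E
python3 - <<'E'
from h import *
np.set_printoptions(precision=3,suppress=True)
for c in("side","top"):
    im=manip.read_camera(c);cv2.imwrite(f"pics/{c}0.png",im[:,:,::-1])
    print(c,np.array(manip.camera_info(c)["T"])[:3,3])
    for n in("easel","drawer_knob","clamp_knob","clamp_edge","line","brush_tin","lidded_jar","open_jar","water_pot","paint_tube","canvas","palette_knife"):
        try:
            for r in manip.cut_out(c,n)[:1]:
                z=0.05;print(n,round(r["confidence"],2),np.array(r["location"]),r["pixels"].sum(),onz(c,r["location"],z))
        except Exception as e: print(n,e)
E
```

```text
side [0.669 1.084 0.993]
easel 0.74 [305.3 249.2] 7522 [0.542 0.011 0.05 ]
drawer_knob 0.67 [245.1 268.7] 313 [0.722 0.083 0.05 ]
clamp_knob 0.69 [307.6 227.8] 484 [ 0.525 -0.091  0.05 ]
clamp_edge 0.92 [308.4 226.3] 520 [ 0.521 -0.098  0.05 ]
line 0.62 [304.3 245.2] 7430 [ 0.543 -0.008  0.05 ]
brush_tin 0.58 [340.9 300.1] 2155 [0.468 0.221 0.05 ]
lidded_jar 0.56 [274.3 301.8] 1029 [0.645 0.215 0.05 ]
open_jar 0.86 [248.9 227.7] 433 [ 0.71  -0.104  0.05 ]
paint_tube 0.79 [244.1 267.7] 278 [0.725 0.079 0.05 ]
canvas 0.6 [298.6 378.4] 6703 [0.601 0.449 0.05 ]
palette_knife 0.65 [294.  176.5] 244 [ 0.543 -0.394  0.05 ]
top [0.34  0.009 1.387]
easel 0.9 [280.4 250.3] 12276 [0.532 0.003 0.05 ]
drawer_knob 0.57 [335.6 252.9] 2027 [ 0.505 -0.157  0.05 ]
clamp_knob 0.98 [262.  243.4] 617 [0.559 0.054 0.05 ]
clamp_edge 0.93 [260.1 246.2] 649 [0.552 0.061 0.05 ]
line 0.65 [280.4 250.1] 12535 [0.533 0.003 0.05 ]
brush_tin 0.88 [189.5 275. ] 1170 [0.493 0.273 0.05 ]
lidded_jar 0.68 [202.3 222.6] 506 [0.643 0.224 0.05 ]
open_jar 0.56 [314.3 186.1] 335 [ 0.714 -0.123  0.05 ]
water_pot 0.81 [363.5 199.6] 732 [ 0.654 -0.264  0.05 ]
paint_tube 0.87 [258.7 190.4] 388 [0.722 0.046 0.05 ]
canvas 0.56 [143.4 251.5] 4374 [0.578 0.403 0.05 ]
palette_knife 0.81 [425.4 225.9] 425 [ 0.552 -0.433  0.05 ]
```

View pics/top0.png

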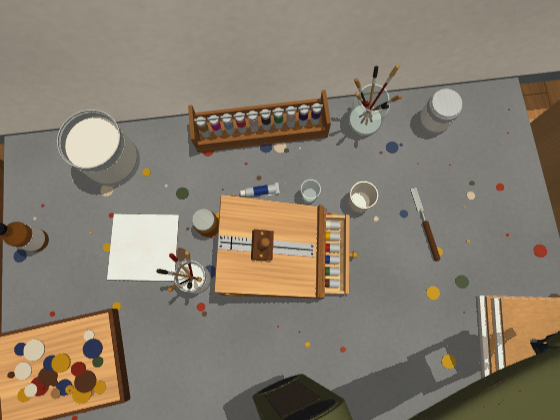

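View pics/side0.png

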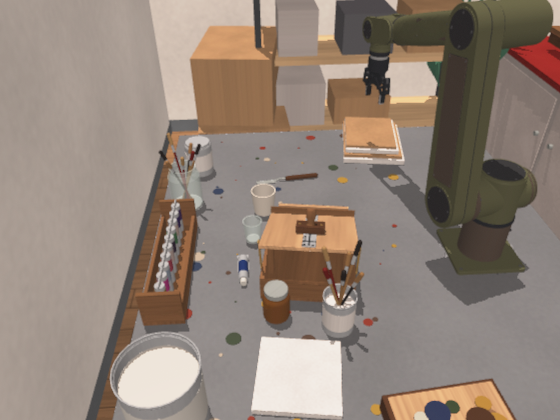

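Top view: the easel's front (drawer open, knob at about (354,253)) faces image right (world -y), and the clamp is at (262,244). The long line should be on the rail to its left. The water pot (363,197) stands near the drawer's corner. Side view: the knob is at (310,216). I'll zoom in on both.

Run:
```python
from h import *
a=cv2.imread("pics/top0.png")[185:310,180:380];cv2.imwrite("pics/topc.png",cv2.resize(a,None,fx=4,fy=4,interpolation=cv2.INTER_CUBIC))
a=cv2.imread("pics/side0.png")[190:310,230:380];cv2.imwrite("pics/sidec.png",cv2.resize(a,None,fx=5,fy=5,interpolation=cv2.INTER_CUBIC))
```

```text
(no output)
```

View pics/topc.png

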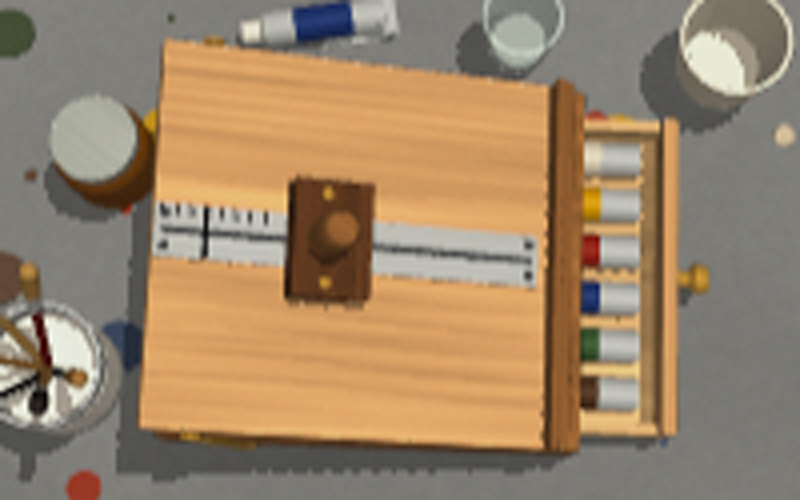

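View pics/sidec.png

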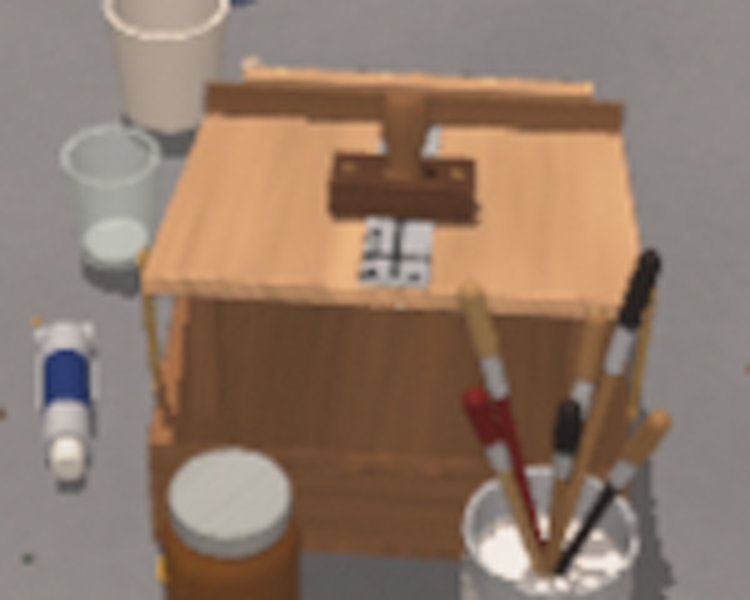

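Top crop: the long line's middle is at (206,232), the block's back edge at x≈289, the knob top at (344,224) and the drawer knob at (703,278). Side crop: the line is at (396,257), the block's lower back edge near (400,217) and the knob top near (406,97).

Run:
```python
from h import *
from scipy.optimize import least_squares
np.set_printoptions(precision=4,suppress=True)
t=lambda u,v:np.array([u/4+180-.4,v/4+185-.4]); s=lambda u,v:np.array([u/5+230-.4,v/5+190-.4])
for n,a,b in[("line",s(396,257),t(206,232)),("knobtop",s(406,97),t(346,223)),("backL",s(640,302),t(140,430)),("backR",s(146,289),t(164,42)),("blkbackR",s(330,208),t(289,180)),("blkbackL",s(474,221),t(286,298))]:
    print(n,*tri(a,b))
c,sn=np.cos(np.pi/9),np.sin(np.pi/9)
M=[([.147,.13,.192],s(640,300),t(140,430)),([.147,-.13,.192],s(146,287),t(164,42))]
def W(p,q): 
    C,S=np.cos(p[2]),np.sin(p[2]);return np.array([p[0]+C*q[0]-S*q[1],p[1]+S*q[0]+C*q[1],q[2]])
def f(p):
    r=[]
    for q,a,b in M:
        w=W(p,q);r+=list(proj("side",w)-a)+list(proj("top",w)-b)
    # line: on rail at unknown dist p[3], height offset p[4]
    w=W(p,[-.135+p[3]*c,0,.09+p[3]*sn+.003]);r+=list(proj("side",w)-s(396,257))+list(proj("top",w)-t(206,232))
    w=W(p,[-.15-.025-p[4],0,.038]);r+=list(proj("top",w)-t(708,278))
    return r
o=least_squares(f,[.55,0,1.6,.27,.06]);print(o.x,np.array(f(o.x)))
p=o.x
print("drawer knob",W(p,[-.175-p[4],0,.038]),"ledge",W(p,[-.135,0,.112]))
d=p[3]-.055-.02; nz=.032+.021
print("knob grip pred",W(p,[-.135+d*c-nz*sn,0,.093+d*sn+nz*c]))
print(proj("top",W(p,[-.135+d*c-(nz+.013)*sn,0,.093+d*sn+(nz+.013)*c])),t(346,223),manip.sense()["tcp_rot"])
```

```text
line [0.5485 0.131  0.1838] 0.0017372340155240907
knobtop [0.5356 0.0376 0.2192] 0.004837246327433907
backL [0.427  0.184  0.1908] 0.004269777616911678
backR [0.6808 0.147  0.184 ] 0.0038512239125762667
blkbackR [0.5786 0.0733 0.1721] 0.0024481782781650926
blkbackL [0.5005 0.084  0.167 ] 0.001884201528058905
[0.532  0.0206 1.4249 0.2623 0.0681] [ 1.8413  0.3928 -0.2032  0.0758 -1.3115 -2.1029 -0.5831 -0.4881 -0.2349
  0.2302  0.0514  0.4899  0.0113 -0.4817]
drawer knob [ 0.4967 -0.2199  0.038 ] ledge [ 0.5124 -0.1129  0.112 ]
knob grip pred [0.5353 0.0432 0.2069]
[265.5576 241.7008] [266.1  240.35] [ 0.9848  0.1735  0.     -0.    ]
```

Request:
servo_tool([
  {"x":2.65,"y":3.2,"rz":0.108,"jaw":0},
  {"x":2.65,"y":3.2,"rz":0.108,"jaw":0},
  {"x":2.65,"y":3.2,"rz":0.108,"jaw":0},
  {"x":2.65,"y":3.2,"rz":0.108,"jaw":0},
  {"x":2.65,"y":3.2,"rz":0.108,"jaw":0},
  {"x":2.65,"y":3.2,"rz":0.108,"jaw":0},
  {"x":2.65,"y":3.2,"rz":0.108,"jaw":0},
  {"x":2.65,"y":3.2,"rz":0.108,"jaw":0},
  {"x":2.65,"y":3.2,"rz":0.108,"jaw":0},
  {"x":2.65,"y":3.2,"rz":0.108,"jaw":0},
])

```text
invalid input at $.steps[0]: expected keys x, y, z, rx, ry, rz, jaw
```

Request:
servo_tool([
  {"rx":0.121,"ry":-0.018,"z":-1},
  {"rx":0.121,"ry":-0.018,"z":-1},
  {"rx":0.121,"ry":-0.018,"z":-2},
  {"rx":0.121,"ry":-0.018,"z":-2},
  {"rx":0.121,"ry":-0.018,"z":-2},
  {},
])

```text
invalid input at $.steps[0]: expected keys x, y, z, rx, ry, rz, jaw
```

Request:
servo_tool([
  {"x":2.65,"y":3.2,"z":0,"rx":0,"ry":0,"rz":0.108,"jaw":0},
  {"x":2.65,"y":3.2,"z":0,"rx":0,"ry":0,"rz":0.108,"jaw":0},
  {"x":2.65,"y":3.2,"z":0,"rx":0,"ry":0,"rz":0.108,"jaw":0},
  {"x":2.65,"y":3.2,"z":0,"rx":0,"ry":0,"rz":0.108,"jaw":0},
  {"x":2.65,"y":3.2,"z":0,"rx":0,"ry":0,"rz":0.108,"jaw":0},
  {"x":2.65,"y":3.2,"z":0,"rx":0,"ry":0,"rz":0.108,"jaw":0},
  {"x":2.65,"y":3.2,"z":0,"rx":0,"ry":0,"rz":0.108,"jaw":0},
  {"x":2.65,"y":3.2,"z":0,"rx":0,"ry":0,"rz":0.108,"jaw":0},
  {"x":2.65,"y":3.2,"z":0,"rx":0,"ry":0,"rz":0.108,"jaw":0},
  {"x":2.65,"y":3.2,"z":0,"rx":0,"ry":0,"rz":0.108,"jaw":0},
])

```text
t: 2.55
tcp_pos: [0.4879, -0.2897, 0.1967]
tcp_rot: [0.754, 0.656, 0.0, 0.0]
ft_force: [0.7, 0.5, -0.6]
opening: 0.0001
grasp_force: 0.0
```

Request:
servo_tool([
  {"x":0,"y":0,"z":-1,"rx":0.121,"ry":-0.018,"rz":0,"jaw":0},
  {"x":0,"y":0,"z":-1,"rx":0.121,"ry":-0.018,"rz":0,"jaw":0},
  {"x":0,"y":0,"z":-2,"rx":0.121,"ry":-0.018,"rz":0,"jaw":0},
  {"x":0,"y":0,"z":-2,"rx":0.121,"ry":-0.018,"rz":0,"jaw":0},
  {"x":0,"y":0,"z":-2,"rx":0.121,"ry":-0.018,"rz":0,"jaw":0},
  {"x":0,"y":0,"z":0,"rx":0,"ry":0,"rz":0,"jaw":0},
])

```text
t: 3.3
tcp_pos: [0.4853, -0.2908, 0.1129]
tcp_rot: [0.721, 0.623, 0.228, -0.199]
ft_force: [-0.4, 0.2, 0.1]
opening: 0.0
grasp_force: 0.0
```

Request:
servo_tool([
  {"x":0,"y":0,"z":-4,"rx":0,"ry":0,"rz":0,"jaw":0},
  {"x":0,"y":0,"z":-3.9,"rx":0,"ry":0,"rz":0,"jaw":0},
  {"x":0.3,"y":2,"z":0,"rx":0,"ry":0,"rz":0,"jaw":0},
  {"x":0.3,"y":2,"z":0,"rx":0,"ry":0,"rz":0,"jaw":0},
  {"x":0.2,"y":1.5,"z":0,"rx":0,"ry":0,"rz":0,"jaw":0},
  {"x":0.2,"y":1,"z":0,"rx":0,"ry":0,"rz":0,"jaw":0},
  {"x":0.2,"y":1,"z":0,"rx":0,"ry":0,"rz":0,"jaw":0},
  {"x":0.2,"y":1,"z":0,"rx":0,"ry":0,"rz":0,"jaw":0},
  {"x":0.2,"y":1,"z":0,"rx":0,"ry":0,"rz":0,"jaw":0},
  {"x":0,"y":0,"z":0,"rx":0,"ry":0,"rz":0,"jaw":0},
])

```text
t: 4.55
tcp_pos: [0.503, -0.1951, 0.0373]
tcp_rot: [0.72, 0.625, 0.228, -0.196]
ft_force: [-0.2, -0.8, 0.6]
opening: -0.0002
grasp_force: 0.0
```

Run:
```python
from h import *
a=manip.read_camera("top")[:,:,::-1][180:310,200:400];cv2.imwrite("pics/t2.png",cv2.resize(a,None,fx=4,fy=4,interpolation=cv2.INTER_CUBIC))
```

```text
(no output)
```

View pics/t2.png

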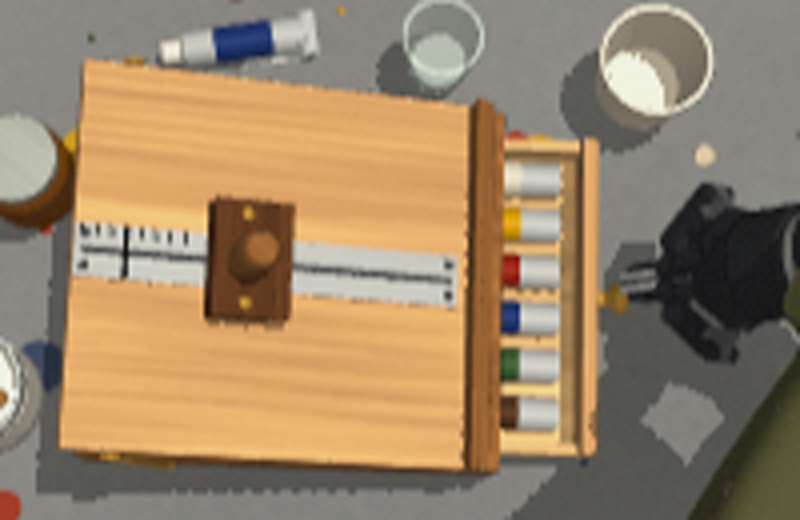

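The drawer hasn't moved: the fingertips (about (625,283)) have just met the knob (about (612,298)), perhaps 8 mm off centre. I'll check the projection.

Run:
```python
from h import *
s=manip.sense();p=s["tcp_pos"];print(p,proj("top",p),(proj("top",p)-[200,180])*4)
for y in(-.21,-.2,-.19):
  for z in (.038,): print(y,(proj("top",[.5,y,z])-[200,180])*4)
print("knob", onz("top",[612/4+200-.4,298/4+180-.4],.038),onz("top",[628/4+200-.4,299/4+180-.4],.038))
```

```text
[ 0.50307858 -0.19564254  0.03739516] [348.13797892 252.50059678] [592.55191567 290.00238712]
-0.21 [612.49814849 291.64240177]
-0.2 [599.12389535 293.28328815]
-0.19 [585.74493336 294.92475225]
knob [ 0.49669379 -0.20791398  0.038     ] [ 0.49451774 -0.21952999  0.038     ]
```

Run:
```python
from h import *
a=manip.read_camera("top")[:,:,::-1][232:272,340:400];top=cv2.resize(a,None,fx=12,fy=12,interpolation=cv2.INTER_CUBIC)
cv2.imwrite("pics/t3.png",top)
```

```text
(no output)
```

View pics/t3.png

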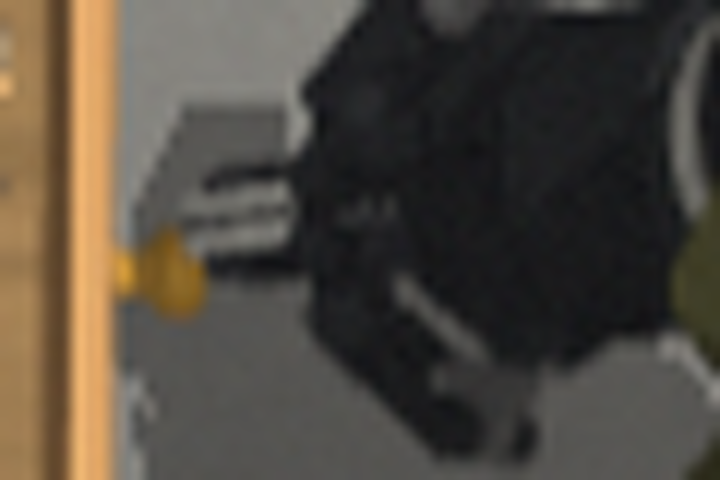

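Run:
```python
from h import *
print(proj("side",[.222,-.611,.197]))
s=manip.sense();print({k:np.round(s[k],4) for k in s})
a=manip.read_camera("side")[:,:,::-1][150:270,230:390]
b=cv2.imread("pics/side0.png")[60:180,330:430]
cv2.imwrite("pics/s3.png",np.hstack([cv2.resize(a,(640,480)),cv2.resize(b,(400,480))])[:, :1040][:, 240:1040])
print(proj("side",s["tcp_pos"]))
```

```text
[372.62780152 110.93584665]
{'t': np.float64(4.65), 'joint_pos': array([-0.7513,  0.2499,  1.898 ,  0.5005,  1.3963, -0.8003]), 'qd': array([-0.0058,  0.0041, -0.0045,  0.0009,  0.0013, -0.    ]), 'joint_efforts': array([ 2.48000e-01, -4.09367e+01, -2.91505e+01,  1.22160e+00,
        1.26670e+00,  1.70000e-03]), 'tcp_pos': array([ 0.5031, -0.1959,  0.0374]), 'tcp_rot': array([ 0.7204,  0.6248,  0.2285, -0.1959]), 'ft_force': array([ 0.33  ,  0.3547, -0.4933]), 'ft_torque': array([-0.2054,  0.0296, -0.0077]), 'grasp_force': np.float64(0.0), 'opening': np.float64(0.0001)}
[310.70158121 210.90663554]
```

View pics/s3.png

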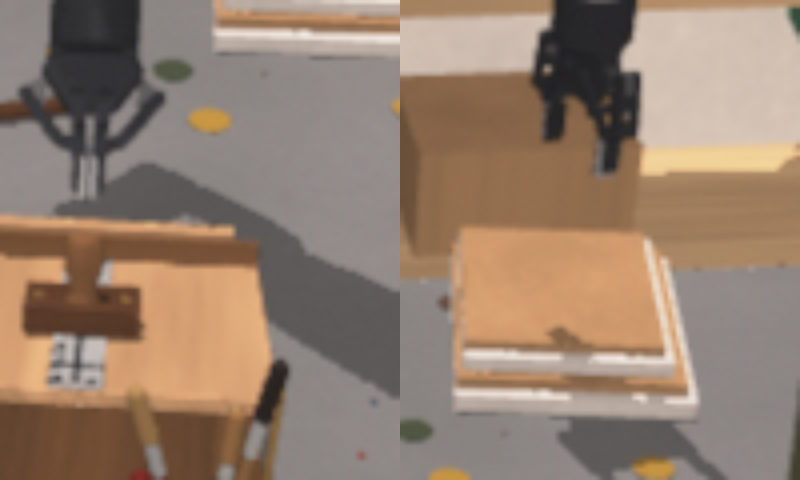

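Run:
```python
from h import *
print(tri([311.7,199.3],[355.7,249.8]))
K=np.array(manip.camera_info("side")["mtx"]);print(K, np.array(manip.camera_info("side")["T"]))
K=np.array(manip.camera_info("top")["mtx"]);print(K, np.array(manip.camera_info("top")["T"]))
# check base of robot & shadows: table-level consistency between cameras, bystanders
for n in("open_jar","palette_knife","paint_tube"):
    q=[manip.cut_out(c,n) for c in("side","top")]
    if all(q): print(n,tri(q[0][0]["location"],q[1][0]["location"]))
```

```text
(array([ 0.50137322, -0.21224783,  0.07413721]), np.float64(0.0047802072000046126))
[[477.90437726   0.         282.91739447]
 [  0.         477.90437726 216.13630426]
 [  0.           0.           1.        ]] [[-0.99807849  0.04283432 -0.04477222  0.66860838]
 [ 0.06155807  0.60306183 -0.79531568  1.08351521]
 [-0.00706639 -0.79654356 -0.60453984  0.99298556]
 [ 0.          0.          0.          1.        ]]
[[458.13116272   0.         284.5017901 ]
 [  0.         458.13116272 212.03923219]
 [  0.           0.           1.        ]] [[-0.12152589 -0.9672419   0.22287792  0.33954621]
 [-0.99258209  0.11921362 -0.0238517   0.00942533]
 [-0.00349972 -0.22412323 -0.97455453  1.38669049]
 [ 0.          0.          0.          1.        ]]
open_jar (array([ 0.70419159, -0.11438964,  0.05132573]), np.float64(0.0024324445770825863))
palette_knife (array([ 0.77038477, -0.63312887, -0.6160847 ]), np.float64(0.013262879955657664))
paint_tube (array([0.72395942, 0.04609498, 0.02828571]), np.float64(0.006472217985480849))
```

The triangulated fingertips are at (0.501,-0.212,0.074), about 40 mm behind the reported TCP along the tool axis. That explains the missing contact. I'll back off, lower in stages while watching the force, then push.

Request:
servo_tool([
  {"x":-0.8,"y":-2,"z":0,"rx":0,"ry":0,"rz":0,"jaw":0},
  {"x":-0.3,"y":-2,"z":0,"rx":0,"ry":0,"rz":0,"jaw":0},
  {"x":0,"y":0,"z":-0.8,"rx":0,"ry":0,"rz":0,"jaw":0},
  {"x":0,"y":0,"z":-0.8,"rx":0,"ry":0,"rz":0,"jaw":0},
  {"x":0,"y":0,"z":-0.4,"rx":0,"ry":0,"rz":0,"jaw":0},
  {"x":0,"y":0,"z":0,"rx":0,"ry":0,"rz":0,"jaw":0},
])

```text
t: 5.75
tcp_pos: [0.4918, -0.235, 0.0168]
tcp_rot: [0.72, 0.625, 0.229, -0.197]
ft_force: [0.5, 0.7, 0.9]
opening: 0.0003
grasp_force: 0.0
```

Run:
```python
from h import *
a=manip.read_camera("top")[:,:,::-1][232:272,340:400];b=manip.read_camera("side")[:,:,::-1][160:220,280:340]
cv2.imwrite("pics/t4.png",np.hstack([cv2.resize(a,(480,320),interpolation=2),cv2.resize(b,(320,320),interpolation=2)]))
s=manip.sense();print(s["tcp_pos"],proj("top",s["tcp_pos"]),proj("side",s["tcp_pos"]))
```

```text
[ 0.49220861 -0.23552149  0.01752425] [360.9692175  255.37866833] [312.44992848 208.58480438]
```

View pics/t4.png

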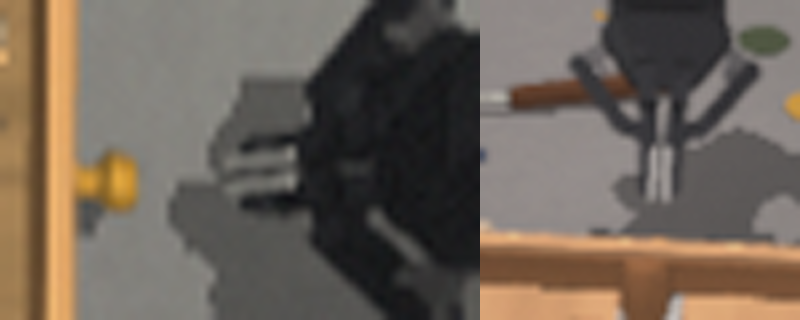

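Tip seen at top (368.1,253.1) and side (313.4,197.6). The knob's face is at top (356.9,254.5).

Run:
```python
from h import *
p,e=tri([313.4,197.6],[368.1,253.1]);k=onz("top",[356.7,254.2],.038);print(p,e,k)
xe=np.array([np.cos(1.425),np.sin(1.425),0]);ye=np.array([-xe[1],xe[0],0]);print((k-p)@xe,(k-p)@ye)
```

```text
[ 0.4903213  -0.25023081  0.05386077] 0.0039004966684662063 [ 0.49492206 -0.21989302  0.038     ]
0.030684325787476357 -0.0001444668969486734
```

Request:
servo_tool([
  {"x":0,"y":0,"z":-0.9,"rx":0,"ry":0,"rz":0,"jaw":0},
  {"x":0,"y":0,"z":-0.8,"rx":0,"ry":0,"rz":0,"jaw":0},
  {"x":0.15,"y":1,"z":0,"rx":0,"ry":0,"rz":0,"jaw":0},
  {"x":0.15,"y":1,"z":0,"rx":0,"ry":0,"rz":0,"jaw":0},
  {"x":0.15,"y":1,"z":0,"rx":0,"ry":0,"rz":0,"jaw":0},
  {"x":0.15,"y":1,"z":0,"rx":0,"ry":0,"rz":0,"jaw":0},
  {"x":0.15,"y":1,"z":0,"rx":0,"ry":0,"rz":0,"jaw":0},
  {"x":0.15,"y":1,"z":0,"rx":0,"ry":0,"rz":0,"jaw":0},
  {"x":0.15,"y":1,"z":0,"rx":0,"ry":0,"rz":0,"jaw":0},
])

```text
t: 6.98
tcp_pos: [0.503, -0.1655, 0.0007]
tcp_rot: [0.721, 0.625, 0.229, -0.196]
ft_force: [1.0, -2.8, -0.2]
opening: 0.0002
grasp_force: 1.4
```

Request:
servo_tool([
  {"x":0.15,"y":1,"z":0,"rx":0,"ry":0,"rz":0,"jaw":0},
  {"x":0.1,"y":0.5,"z":0,"rx":0,"ry":0,"rz":0,"jaw":0},
  {"x":0.05,"y":0.4,"z":0,"rx":0,"ry":0,"rz":0,"jaw":0},
])

```text
t: 7.35
tcp_pos: [0.5058, -0.1465, 0.0007]
tcp_rot: [0.72, 0.625, 0.229, -0.196]
ft_force: [0.6, -3.4, 0.8]
opening: -0.0003
grasp_force: 1.2
```

Request:
servo_tool([
  {"x":0.05,"y":0.3,"z":0,"rx":0,"ry":0,"rz":0,"jaw":0},
  {"x":0.0,"y":0.3,"z":0,"rx":0,"ry":0,"rz":0,"jaw":0},
])

```text
t: 7.6
tcp_pos: [0.5064, -0.141, 0.0006]
tcp_rot: [0.721, 0.625, 0.229, -0.196]
ft_force: [0.3, -1.9, -0.7]
opening: -0.0
grasp_force: 1.1
```

Request:
servo_tool([
  {"x":0.05,"y":0.3,"z":0,"rx":0,"ry":0,"rz":0,"jaw":0},
  {"x":0.05,"y":0.3,"z":0,"rx":0,"ry":0,"rz":0,"jaw":0},
])

```text
t: 7.85
tcp_pos: [0.5073, -0.1349, 0.0006]
tcp_rot: [0.72, 0.625, 0.229, -0.196]
ft_force: [1.4, -5.2, 1.8]
opening: 0.0005
grasp_force: 3.1
```

Request:
servo_tool([
  {"x":0.05,"y":0.3,"z":0,"rx":0,"ry":0,"rz":0,"jaw":0},
  {"x":0.0,"y":0.3,"z":0,"rx":0,"ry":0,"rz":0,"jaw":0},
])

```text
t: 8.1
tcp_pos: [0.5076, -0.1348, 0.0004]
tcp_rot: [0.721, 0.627, 0.224, -0.191]
ft_force: [-10.3, -27.9, 4.8]
opening: 0.0
grasp_force: 14.5
```

Request:
servo_tool([
  {"x":0,"y":0,"z":0,"rx":0,"ry":0,"rz":0,"jaw":0},
  {"x":-0.2,"y":-1.5,"z":0,"rx":0,"ry":0,"rz":0,"jaw":0},
  {"x":-0.6,"y":-4,"z":0,"rx":0,"ry":0,"rz":0,"jaw":0},
  {"x":0,"y":-1,"z":5,"rx":0,"ry":0,"rz":0,"jaw":0},
  {"x":0,"y":0,"z":5,"rx":-0.065,"ry":0.0095,"rz":0,"jaw":0.5},
  {"x":0,"y":0,"z":5,"rx":-0.065,"ry":0.0095,"rz":0,"jaw":1},
  {"x":0,"y":0,"z":5,"rx":-0.065,"ry":0.0095,"rz":0,"jaw":1},
  {"x":0,"y":0,"z":5,"rx":-0.065,"ry":0.0095,"rz":0,"jaw":1},
  {"x":0,"y":0,"z":0,"rx":0,"ry":0,"rz":0,"jaw":1},
])

```text
t: 9.22
tcp_pos: [0.5015, -0.1937, 0.2563]
tcp_rot: [0.743, 0.647, 0.133, -0.109]
ft_force: [0.7, -0.4, -0.2]
opening: 0.0853
grasp_force: 0.0
```

Run:
```python
from h import *
from scipy.spatial.transform import Rotation as R
s=manip.sense();print(R.from_quat(s["tcp_rot"]).as_matrix().round(4),s["tcp_pos"])
a=manip.read_camera("top")[:,:,::-1][200:280,250:380];cv2.imwrite("pics/t5.png",cv2.resize(a,None,fx=6,fy=6,interpolation=2))
```

```text
[[ 0.1275  0.9902  0.0573]
 [ 0.9323 -0.1394  0.3338]
 [ 0.3385  0.0108 -0.9409]] [ 0.5015145  -0.19373867  0.25633377]
```

View pics/t5.png

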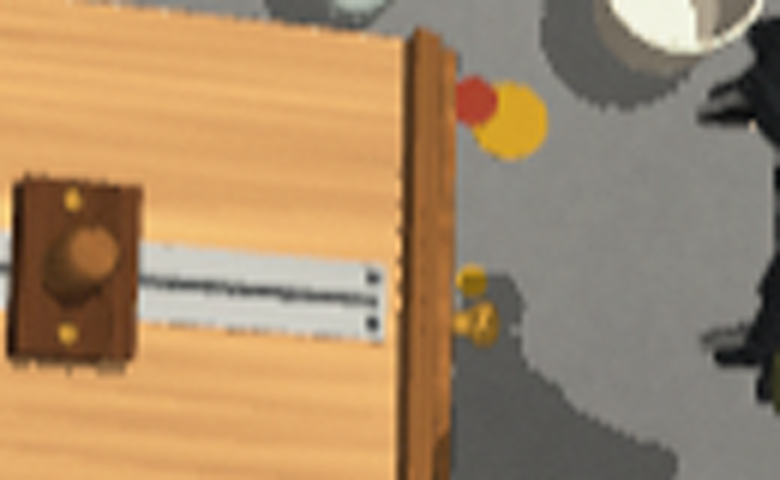

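The drawer is shut: only its knob sticks out at about (332.5,254). The open fingertips are at full-image (367.2,218.8) and (368,255.8).

Run:
```python
from h import *
p=np.array([.5015,-.1937,.2563]);z=np.array([.0573,.3338,-.9409]);x=np.array([.1275,.9323,.3385]);y=np.array([.99,-.139,.011])
for off in(0,.03,.039,.052,.065):
    for g in(0,): print(off,proj("top",p-off*z),proj("top",p-off*z+.011*x),proj("top",p-off*z+.0425*y),proj("top",p-off*z-.0425*y))
print(onz("top",[332.4,253.8],.038))
```

```text
0 [359.03861639 241.10245482] [355.10355237 240.80375941] [358.74993738 224.36231016] [359.33191165 258.1102896 ]
0.03 [365.01692957 239.41641502] [361.00310667 239.10488533] [364.67294374 222.27801048] [365.36655359 256.83573135]
0.039 [366.86868585 238.89417159] [362.83065333 238.57861309] [366.50710008 221.63257281] [367.23624308 256.44083996]
0.052 [369.59299667 238.12584509] [365.51950647 237.80431343] [369.20511478 220.68314429] [369.987355   255.85978603]
0.065 [372.37761371 237.34051066] [368.26807733 237.01281706] [371.96235781 219.71287339] [372.79988051 255.26576113]
[ 0.50486006 -0.14878418  0.038     ]
```

Request:
servo_tool([
  {"x":0.7,"y":4.8,"z":0,"rx":0,"ry":0,"rz":0,"jaw":1},
  {"x":0.7,"y":4.8,"z":0,"rx":0,"ry":0,"rz":0,"jaw":1},
  {"x":0.7,"y":4.8,"z":0,"rx":0,"ry":0,"rz":0,"jaw":1},
  {"x":0.7,"y":4.8,"z":0,"rx":0,"ry":0,"rz":0,"jaw":1},
  {"x":0.6,"y":4.6,"z":0,"rx":0,"ry":0,"rz":0,"jaw":1},
  {"x":0,"y":0,"z":-2.5,"rx":0,"ry":0,"rz":0,"jaw":1},
  {"x":0,"y":0,"z":-2.5,"rx":0,"ry":0,"rz":0,"jaw":1},
  {"x":0,"y":0,"z":0,"rx":0,"ry":0,"rz":0,"jaw":1},
])

```text
t: 10.28
tcp_pos: [0.5306, 0.0449, 0.1955]
tcp_rot: [0.744, 0.645, 0.129, -0.117]
ft_force: [-0.3, -1.0, 0.0]
opening: 0.0854
grasp_force: 0.0
```

Run:
```python
from h import *
s=manip.sense();print(s["tcp_pos"])
a=manip.read_camera("top")[:,:,::-1][205:275,235:305];b=manip.read_camera("side")[:,:,::-1][170:260,265:355]
cv2.imwrite("pics/t6.png",np.hstack([cv2.resize(a,(400,400),interpolation=2),cv2.resize(b,(400,400),interpolation=2)]))
```

```text
[0.53055481 0.04490823 0.19548095]
```

View pics/t6.png

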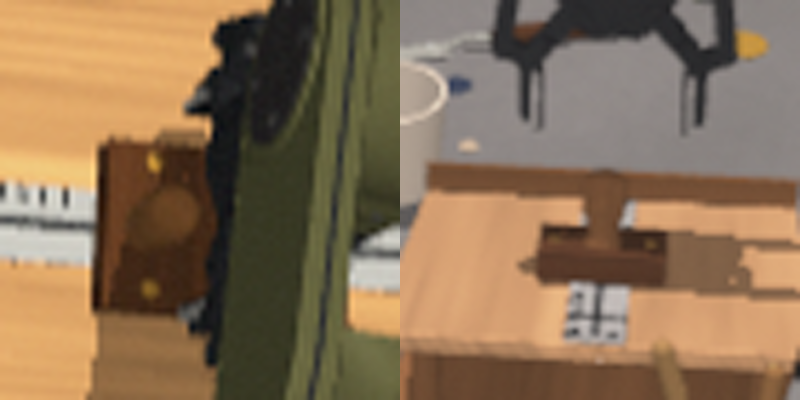

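The drawer stays shut and the fingers straddle the knob: tips' middle is at side (312.8,199.3) and top (268.8,241.4), still short of the knob's top at side (311.4,208.7).

Run:
```python
from h import *
p,e=tri([312.4,198.9],[268.4,241.0]);print(p,e)
t=manip.sense()["tcp_pos"];z=np.array([.0573,.3338,-.9409]);x=np.array([.1275,.9323,.3385])
print("offset",p-t,(p-t)@z,(p-t)@x)
```

```text
[0.52990977 0.03104304 0.24755231] 0.001867783518804642
offset [-0.00299672 -0.01318274  0.04818984] -0.04991392937989503 0.003639909278298888
```

Request:
servo_tool([
  {"x":0.5,"y":0.3,"z":0,"rx":0,"ry":0,"rz":0,"jaw":1},
  {"x":0.1,"y":0.5,"z":-1.5,"rx":0,"ry":0,"rz":0,"jaw":1},
  {"x":0.1,"y":0.5,"z":-1.5,"rx":0,"ry":0,"rz":0,"jaw":1},
  {"x":0.1,"y":0.5,"z":-1.5,"rx":0,"ry":0,"rz":0,"jaw":1},
  {"x":0,"y":0,"z":0,"rx":0,"ry":0,"rz":0,"jaw":1},
])

```text
t: 11.0
tcp_pos: [0.5401, 0.0629, 0.153]
tcp_rot: [0.744, 0.645, 0.131, -0.114]
ft_force: [-0.2, 0.1, 0.3]
opening: 0.0855
grasp_force: 0.0
```

Request:
servo_tool([
  {"x":0,"y":0,"z":0,"rx":0,"ry":0,"rz":0,"jaw":0.2},
  {"x":0,"y":0,"z":0,"rx":0,"ry":0,"rz":0,"jaw":0.2},
  {"x":0,"y":0,"z":0,"rx":0,"ry":0,"rz":0,"jaw":0.2},
  {"x":0,"y":0,"z":0,"rx":0,"ry":0,"rz":0,"jaw":0.1},
  {"x":0,"y":0,"z":0,"rx":0,"ry":0,"rz":0,"jaw":0},
  {"x":0,"y":0,"z":0,"rx":0,"ry":0,"rz":0,"jaw":0},
])

```text
t: 11.75
tcp_pos: [0.537, 0.0625, 0.1566]
tcp_rot: [0.743, 0.646, 0.128, -0.117]
ft_force: [-20.1, -2.3, 14.4]
opening: 0.0258
grasp_force: 58.2
```

Knob gripped (25.8 mm, 58 N). I'll relieve the side load and then pull up the slope, 55 mm along (0.137, 0.930, 0.342).

Request:
servo_tool([
  {"x":-0.25,"y":0,"z":0.3,"rx":0,"ry":0,"rz":0,"jaw":0},
  {"x":0,"y":0,"z":0.1,"rx":0,"ry":0,"rz":0,"jaw":0},
])

```text
t: 12.0
tcp_pos: [0.537, 0.0625, 0.1569]
tcp_rot: [0.744, 0.645, 0.13, -0.114]
ft_force: [0.1, 3.1, -12.6]
opening: 0.0249
grasp_force: 60.0
```

Request:
servo_tool([
  {"x":0.14,"y":0.93,"z":0.34,"rx":0,"ry":0,"rz":0,"jaw":0},
  {"x":0.14,"y":0.93,"z":0.34,"rx":0,"ry":0,"rz":0,"jaw":0},
  {"x":0,"y":0,"z":0,"rx":0,"ry":0,"rz":0,"jaw":0},
])

```text
t: 12.38
tcp_pos: [0.5401, 0.0816, 0.1641]
tcp_rot: [0.744, 0.646, 0.13, -0.114]
ft_force: [-3.8, -0.4, -17.8]
opening: 0.0247
grasp_force: 60.6
```

Request:
servo_tool([
  {"x":0,"y":0,"z":-0.25,"rx":0,"ry":0,"rz":0,"jaw":0},
  {"x":0.14,"y":0.93,"z":0.34,"rx":0,"ry":0,"rz":0,"jaw":0},
  {"x":0.14,"y":0.93,"z":0.34,"rx":0,"ry":0,"rz":0,"jaw":0},
  {"x":0,"y":0,"z":0,"rx":0,"ry":0,"rz":0,"jaw":0},
])

```text
t: 12.88
tcp_pos: [0.543, 0.0994, 0.1705]
tcp_rot: [0.744, 0.646, 0.13, -0.114]
ft_force: [-9.0, -3.4, -9.4]
opening: 0.0252
grasp_force: 61.5
```

Run:
```python
from h import *
s=manip.sense();d=np.array([.137,.93,.342]);p=s["tcp_pos"]
print(p,(p-np.array([.537,.0625,.1569]))@d,s["ft_force"],s["ft_force"]@d,s["opening"])
b=manip.read_camera("side")
# profile along the rail in the side image: between block back edge and line
for c in("clamp_edge",):
    r=manip.cut_out("side",c)
    if r: 
        m=r[0]["pixels"];ys,xs=np.where(m);print(r[0]["confidence"],r[0]["location"],[(x,ys[xs==x].max()) for x in range(300,322,2) if (xs==x).any()])
g=b[222:256,300:320].astype(int).sum(2)//3;print(g)
```

```text
[0.54298768 0.09940917 0.1705041 ] 0.039798442399590774 [-8.9661037  -3.37793338 -9.37931197] -7.57755894872002 0.02517346233661795
0.69 [308.9, 229.1] [(300, np.int64(238)), (302, np.int64(238)), (304, np.int64(238)), (306, np.int64(238)), (308, np.int64(238)), (310, np.int64(238)), (312, np.int64(238)), (314, np.int64(239)), (316, np.int64(239)), (318, np.int64(239)), (320, np.int64(239))]
[[151 127 116 131 116  81  74  77  80  81  80  78  79  79  76  97 125 107
   68  89]
 [169 172 166 148 113  94  86  77  81  80  80  78  78  77  82 101 125 132
  126 141]
 [149 154 145 127  96 102  95  77  81  82  80  79  75  81  89 103 123 155
  168 170]
 [ 79  85  78  73  63  84  83  74  80  81  81  79  76  79  91  93 100 128
  142 145]
 [ 54  47  45  45  46  47  58  73  79  82  81  79  75  63  51  49  46  47
   47  60]
 [ 49  44  45  44  45  47  65  77  80  82  83  80  74  63  51  49  47  44
   44  44]
 [ 55  44  46  44  45  51  68  79  82  83  83  80  75  67  54  44  44  45
   46  47]
 [ 58  58  57  58  57  60  67  75  82  84  84  80  76  68  53  45  44  46
   46  52]
 [ 74  74  73  73  72  72
[... 1485 characters left out ...]
 162 165
  164 164]
 [153 151 147 145 143 148 150 146 144 137 140 151 153 156 147 141 154 161
  160 160]
 [152 148 146 144 142 145 149 148 142 139 137 141 145 145 139 136 138 139
  137 136]
 [131 131 129 129 134 135 136 139 134 144 142 134 140 143 141 138 137 137
  136 134]
 [ 81  87  91  91 109 111 106 108 109 134 133 116 118 122 124 124 121 121
  118 118]
 [ 75  77  77  77  78  80  80  79  76  76  77  76  77  73  78  83  83  83
   78  82]
 [ 76  78  77  77  79  81  79  79  77  76  76  76  78  79  78  80  81  80
   80  79]
 [ 77  76  77  76  79  80  80  79  76  77  77  76  77  79  79  81  82  80
   80  79]
 [ 77  78  77  76  79  80  80  79  75  76  77  78  78  79  79  81  81  81
   80  78]]
```

Request:
servo_tool([
  {"x":0.09,"y":0.6,"z":0.15,"rx":0,"ry":0,"rz":0,"jaw":0},
  {"x":0.05,"y":0.55,"z":0.15,"rx":0,"ry":0,"rz":0,"jaw":0},
  {"x":0,"y":0,"z":0,"rx":0,"ry":0,"rz":0,"jaw":0},
])

```text
t: 13.35
tcp_pos: [0.5448, 0.1103, 0.1744]
tcp_rot: [0.744, 0.646, 0.13, -0.113]
ft_force: [-10.6, -5.4, -6.3]
opening: 0.0255
grasp_force: 61.9
```

```bash
cat > m.py <<'E'
from h import *
np.set_printoptions(precision=2,suppress=True,linewidth=150)
s=manip.sense();d=np.array([.137,.93,.342]);p=s["tcp_pos"]
print(p,(p-np.array([.537,.0625,.1569]))@d*1000,s["ft_force"],s["ft_force"]@d,s["opening"])
L=np.array([.5485,.131,.1838]);print("line,edge px for 55,15,5,0:",[proj("side",L-k*d)[1] for k in(0,.005,.015,.055)])
im0=cv2.imread("pics/side0.png").astype(float).mean(2)
im=np.mean([manip.read_camera("side").astype(float).mean(2) for _ in range(3)],0)
print("start",im0[230:248,311:315].mean(1));print("now  ",im[230:248,311:315].mean(1))
print("ticks0",im0[230:248,303:305].mean(1));print("ticks",im[230:248,303:305].mean(1))
try:
    t=manip.read_camera("top").astype(float).mean(2);t0=cv2.imread("pics/top0.png").astype(float).mean(2)
    print("top rail row 239 cols 220-262\n",t0[238:241,220:256].mean(0),"\n",t[238:241,220:256].mean(0))
except Exception as e:print(e)
E
python3 m.py
```

```text
[0.54 0.11 0.17] 51.50338399814705 [-10.59  -5.4   -6.27] -8.615513362411056 0.02547908595426106
line,edge px for 55,15,5,0: [np.float64(240.93823254103293), np.float64(240.2847435648115), np.float64(238.99251136872167), np.float64(234.01229675454118)]
start [ 60.92  59.75  58.25  66.75 129.75 183.33 185.08 185.75 187.5  187.   167.08 130.   160.83 184.5  164.67 132.67 154.42 153.5 ]
now   [ 68.19  64.14  53.39  52.75  57.56  58.53  58.78  58.28  57.5   57.5   67.83 109.42 162.31 186.94 166.89 134.53 156.47 155.39]
ticks0 [ 61.83  60.67  58.67 119.67 178.17 171.5  141.5  142.67 154.5  160.67 112.17  97.67 159.5  158.    87.33 116.5  162.67 158.33]
ticks [ 48.28  61.5   73.28  70.22  61.56  62.28  63.    61.5   59.89  68.67  72.44  99.94 160.5  160.28  87.83 117.89 165.11 160.  ]
top rail row 239 cols 220-262
 [146.67 133.22 159.67 188.33 155.33 188.56 187.78 166.89 159.   188.33 188.33  13.   152.44 189.22 189.11 116.22 189.11 190.22 153.89 139.56 190.67
 191.33  88.   190.11 190.   189.89  77.67 190.   189.33 189.56 189.22 169.89  34.44  33.67  61.56  63.44] 
 [156.44 141.22 169.67 199.22 165.56 200.67 200.   176.89 169.11 201.11 200.33  16.89 162.33  72.    36.44  46.    48.    48.44  50.67  46.78  50.44
  55.11  60.67  48.56  28.78  29.89  48.11  47.89  49.33  48.44  48.    47.22  48.67  48.22  49.22  48.33]
```

From the top view, 4.3 mm remain (joint ≈ 0.051).

Request:
servo_tool([
  {"x":0,"y":0.2,"z":0.07,"rx":0,"ry":0,"rz":0,"jaw":0},
  {"x":0,"y":0.2,"z":0.07,"rx":0,"ry":0,"rz":0,"jaw":0},
  {"x":0,"y":0,"z":0,"rx":0,"ry":0,"rz":0,"jaw":0},
  {"x":0,"y":0,"z":0,"rx":0,"ry":0,"rz":0,"jaw":0},
])

```text
t: 14.05
tcp_pos: [0.5454, 0.1138, 0.1758]
tcp_rot: [0.744, 0.646, 0.131, -0.113]
ft_force: [-8.0, -6.6, -8.1]
opening: 0.0252
grasp_force: 61.7
```

```bash
python3 m.py
```

```text
[0.55 0.11 0.18] 55.324013314977 [-7.99 -6.56 -8.11] -9.970048183540111 0.025154136915010974
line,edge px for 55,15,5,0: [np.float64(240.93823254103293), np.float64(240.2847435648115), np.float64(238.99251136872167), np.float64(234.01229675454118)]
start [ 60.92  59.75  58.25  66.75 129.75 183.33 185.08 185.75 187.5  187.   167.08 130.   160.83 184.5  164.67 132.67 154.42 153.5 ]
now   [ 67.33  67.47  60.17  51.06  57.36  57.56  58.36  58.64  57.42  56.97  51.69  98.89 162.53 186.75 166.92 134.5  156.31 155.42]
ticks0 [ 61.83  60.67  58.67 119.67 178.17 171.5  141.5  142.67 154.5  160.67 112.17  97.67 159.5  158.    87.33 116.5  162.67 158.33]
ticks [ 45.56  57.44  73.39  70.17  60.89  61.89  63.39  62.06  61.22  59.56  57.33  99.83 160.67 160.61  88.11 117.89 165.11 160.28]
top rail row 239 cols 220-262
 [146.67 133.22 159.67 188.33 155.33 188.56 187.78 166.89 159.   188.33 188.33  13.   152.44 189.22 189.11 116.22 189.11 190.22 153.89 139.56 190.67
 191.33  88.   190.11 190.   189.89  77.67 190.   189.33 189.56 189.22 169.89  34.44  33.67  61.56  63.44] 
 [156.22 141.11 169.67 199.67 165.   199.89 200.44 176.89 168.56 200.11 199.44  19.67  35.67  46.56  54.56  50.    58.78  59.22  48.22  52.78  58.11
  54.78  28.33  23.    48.44  49.78  48.78  47.67  48.78  49.56  48.56  49.    49.22  48.22  48.11  84.  ]
```

The block's edge is now on the line, the spring force is 10 N as expected there, and the hold is steady.

Request:
servo_tool([
  {"x":0,"y":0,"z":0,"rx":0,"ry":0,"rz":0,"jaw":0},
  {"x":0,"y":0,"z":0,"rx":0,"ry":0,"rz":0,"jaw":0},
  {"x":0,"y":0,"z":0,"rx":0,"ry":0,"rz":0,"jaw":0},
])

```text
t: 14.62
tcp_pos: [0.5454, 0.1138, 0.1758]
tcp_rot: [0.744, 0.646, 0.131, -0.113]
ft_force: [-8.3, -6.9, -8.0]
opening: 0.0252
grasp_force: 61.7
```

```bash
python3 -c "
from workcell import manip
print(manip.sense()['tcp_pos'],manip.finish_job())"
```

```text
the job is handed in; nothing more can be done
[0.54536467 0.11379536 0.17575575] None
```

I pushed the drawer shut against its stop and handed the job in with the gripper holding the clamp steady, its block's back edge at the long line; the hand-in returned no verdict, and I saw nothing else on the table move.

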